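# Tip the fallen ticket plate up against the counter rail

### The arm

A 7-joint arm with a two-finger parallel gripper is mounted at the origin on the work surface. World frame = base frame: x ahead of the robot, y to its left, z up, the work surface at z = 0. Lengths are in mm, angles in degrees, forces in N, time in s.
With the tool pointing down it reaches from about 400 to 925 mm from the base axis. Payload 5.6 kg.
Tool frame: the origin (TCP) lies between the finger pads; the fingertips stand 14 mm ahead of it and the grasp point (between the pads) lies 5 mm behind it; z points along the fingers, y is the line along which they close (so a half turn about z gives the same grasp; the last joint's range is limited). The gripper opens to 85 mm and grips with 20 to 120 N. Pads are 22 mm wide; open, the fingers measure 114 mm over their backs; the gripper's body (76 mm by 85 mm) begins 54 mm behind the grasp point. The pads swing forward as they close: fully open they stand 13 mm farther back than shut.
Start: joints at [-77.693, 26.786, -0.665, 91.828, 0.344, 61.387, -3.226], TCP at [165.76, 628.515, 245.29] pointing down, gripper open.
Joint ranges: [-144.91, 144.91], [-17.63, 115.5], [-89.93, 88.59], [15.96, 139.68], [-74.01, 254.01], [8.47, 105.57], [-167.45, 167.45]. Speed limits (degrees/s): [147.25, 147.25, 180, 180, 180, 180, 180].

### API

Orientations are given as a 3x3 rotation matrix whose columns are the frame's x, y, z axes.
In Python, from workcell import robot gives the robot as it stands.
- The arm moves only by the shell command python3 -m creep 'ROWS' [FORCE]. ROWS is JSON, a list of rows, each an object with "turn": the turn, a rotation vector about the tool's x, y, z in degrees, a list of three; "slide": the shift along the tool's x, y, z in mm, a list of three; "grip": the closure, from 0 (fully open) to 1 (shut). In form: [{"turn": [rx, ry, rz], "slide": [x, y, z], "grip": grip}, ...]. A call has 1 to 5 rows; each row shifts and turns the commanded pose from where the row before left it, along the tool's axes as they then stand; what a row does not reach is not made up. A row lasts 1/8 s, in which the tool goes at most 62.5 mm and 10.7 degrees, less where a joint would pass 70% of its speed; a pose out of reach is approached as far as the arm can. A call is refused whole if a number of a shift passes 62.5 or a number of a turn 10.7, either way. A call with a gripper value outside its range is refused whole. The fingers move at their own pace and stop on an object; FORCE is the grip in N (left out, the last holds). Time passes only in rows, so rows that do not move let the fingers close. It gives the time, the measured TCP pose, the force, the opening and the grip force at its end, in the units of the state.
- robot.get_state(): the state, without advancing time (a new reading comes with each control period).
- robot.snapshot(name): name is "scene" or "top"; returns the picture (420x560x3 uint8, blue, green, red); there is no depth.
- robot.get_calibration(name): a dict with "fx", "fy", "cx", "cy" (pixels), "R" (3x3) and "t" (3): a world point X has camera coordinates R X + t. Camera axes: x right, y down, z forward; pixel columns grow to the right and rows downward; lengths in mm; the calibration is good to about 2 mm. A picture is of the moment at which its call begins. get_calibration takes no time and is no camera call.
- robot.hand_in(): hands the job in; it is judged then, once.
Trained networks look in the newest picture that a camera, given by its name, has taken for a name from the list of things; names that differ only in an ending like _2 or _b are one class to them, and where a whole thing is asked for, a point or a joint stands for the part that bears it (a point fixed in the world has none). Each returns a list of dicts, best first, with "p" (0 to 1); they miss things now and then, are a little off and sometimes report something else, mostly with a low value. They report only what shows in the picture. A call takes as long as a camera call. They do not tell look-alikes from the thing itself.
- robot.look_for(target, camera): "centre" ([column, row] in pixels, amid what is visible of it).
- robot.silhouettes(target, camera): "region" (420x560 bool, what is visible of it) and "centre" ([column, row] in pixels, amid what is visible of it).
The state is a dict: "clock": time; "qpos": joint angles; "qd": joint speeds; "joint_efforts": joint torques, N m; "tcp_pos": TCP position; "tcp_rot": TCP orientation; "wrist_force": force on the tool from outside, world axes, zero at the start; "moment": the same for the moment, N m; "grip_width": finger opening in mm; "gripper_force": force on a finger pad.
Only numpy, scipy, OpenCV 4.12 (cv2) and the standard library are available. Lean on these libraries where they do the work, as an engineer would, in place of code of your own. Each camera call takes 0.05 s, during which the arm holds its last target. There are 200 camera calls.

### The job

At the jewellery counter three ticket plates have fallen face down in front of the low metal rail. Push the blue one up to the rail and tip it up on its edge, so that it stands upright on the counter, leaning against the rail and square to it, with its lip reaching over the rail's top. Leave the grey and the orange plates lying where they are.

Things in the scene. Friction and masses are not known exactly. Their poses are not given: they have to be found in the camera images.
- plate_blue: Blue L-shaped plate, loose, ~130 g, lying flat: 80 mm (x) by 100 mm (y), 5 mm thick; on the edge away from the rail an upright lip 60 mm wide (y), 4 mm thick, its top 50 mm over the counter. Origin: lip centre, 25 mm up; z up; x to the foot edge, 78 mm from the origin, which faces the rail 10-45 mm off, within 0.1 rad of parallel. Turned up about that edge, it falls to the rail only past 80 deg.
- rail: Low aluminium rail fixed to the counter beyond the plates: bar 15 mm thick (x), 560 mm long (y), 60 mm high. Origin: centre of its underside, on the counter; x across it, away from the robot; the front face that the plates meet is at x = -7.5 mm. A plate standing against it has its x down, its z over the rail, and its origin 78 mm above the counter, 12.5 mm beyond the rail's centre plane.
- plate_grey: same shape and size as the blue plate, but light grey; origin and axes placed alike. A bystander that stays lying where it is.
- plate_orange: same shape and size as the blue plate, but orange; origin and axes placed alike. A bystander that stays lying where it is.
Mind the look-alikes: they are no part of the job. Several things have the shape of the plate_blue; the one meant has the colours described above.

How it is judged (in metres and radians):
At the end, for the whole second after the job is handed in: The blue plate rests upright, foot edge down on the counter (origin 68 to 88 mm above it), within 12 degrees of vertical and of facing squarely across the rail, against the rail with its lip over it (origin between 3 mm before and 30 mm beyond the rail's centre plane, within 260 mm of its middle) (angle between plate_blue's own x axis and vertical above 2.93215 rad and angle between the z axis of plate_blue and the x axis of rail, either way round below 0.20944 rad and x of plate_blue in the frame of rail between -0.003 and 0.03 m and y of plate_blue in the frame of rail between -0.26 and 0.26 m and height (world z) of plate_blue between 0.068 and 0.088 m and linear speed of plate_blue below 0.02 m/s); the robot touches nothing.
It fails at once if the grey plate is shifted by more than 25 mm (distance of plate_grey from where it was at the start of the episode above 0.025 m).
It fails at once if the orange plate is shifted by more than 25 mm (distance of plate_orange from where it was at the start of the episode above 0.025 m).
It also fails if it takes over 38 s, if anything falls off the work surface, if the arm or the gripper's body presses on something with over 40 N, if the wrist force passes 120 N, or if a joint passes its speed limit or range.

## Working session

There is one attempt and no reset: what is moved stays moved. The work goes in short steps, Python scripts to look and compute and a shell command to move; the robot and the scene stay as the last step left them, time stands still between calls to the robot, and variables do not carry over. Pictures are saved under pics/ and viewed, at most 10 in all, crops included, and the job is handed in when it is done.

```bash
mkdir -p pics
cat > h.py <<'E'
import numpy as np, cv2
from workcell import robot
def cal(n):
    c=robot.get_calibration(n);return c,np.array(c["R"]),np.array(c["t"])
def px2w(n,uv,z):
    c,R,t=cal(n);d=R.T@np.array([(uv[0]-c["cx"])/c["fx"],(uv[1]-c["cy"])/c["fy"],1]);o=-R.T@t
    return o+d*(z-o[2])/d[2]
def w2px(n,X):
    c,R,t=cal(n);p=R@np.array(X)+t
    return np.array([c["fx"]*p[0]/p[2]+c["cx"],c["fy"]*p[1]/p[2]+c["cy"]])
E
python3 - <<'E'
from h import *
for n in ("scene","top"):
    im=robot.snapshot(n);cv2.imwrite(f"pics/{n}0.png",im)
    c,R,t=cal(n);print(n,"cam at",(-R.T@t).round(),R.round(2).tolist(),c["fx"])
    for k in("plate_blue","rail"):
        for s in robot.silhouettes(k,n):
            m=s["region"];print(k,s["p"],np.round(s["centre"]),im[m].mean(0).round(),m.sum())
s=robot.get_state();print(s["tcp_pos"],np.round(s["tcp_rot"],3).tolist(),s["clock"],s["grip_width"])
E
```

```text
scene cam at [777. 542. 787.] [[-0.88, 0.48, 0.0], [0.36, 0.67, -0.64], [-0.31, -0.57, -0.76]] 507.39567165453593
plate_blue 0.96 [309. 309.] [217. 100.  62.] 2779
plate_blue 0.69 [288. 128.] [ 39. 186. 205.] 1070
plate_blue 0.68 [400. 268.] [ 37. 209. 219.] 2051
plate_blue 0.62 [324. 193.] [ 38. 205. 219.] 1965
plate_blue 0.27 [240. 273.] [159. 163. 167.] 5549
rail 0.67 [242. 272.] [161. 164. 168.] 5447
top cam at [329.  11. 681.] [[0.02, -1.0, 0.0], [-0.97, -0.02, -0.23], [0.23, 0.0, -0.97]] 418.5428107653784
plate_blue 0.96 [171. 195.] [211. 107.  52.] 2879
plate_blue 0.82 [294. 300.] [  0. 217. 213.] 3305
plate_blue 0.79 [163. 321.] [  1. 214. 211.] 3464
plate_blue 0.61 [429. 330.] [  1. 204. 203.] 3556
rail 0.9 [279. 152.] [152. 155. 156.] 7947
[165.70187881 628.37847214 244.97569702] [[-0.967, 0.255, -0.0], [0.255, 0.967, -0.001], [-0.0, -0.001, -1.0]] 0.3 85.48865231578507
```

```bash
python3 -c "
import cv2,numpy as np
a=cv2.imread('pics/top0.png');cv2.imwrite('pics/t0.png',cv2.resize(a,(800,600)))"
```

```text
(no output)
```

View pics/t0.png

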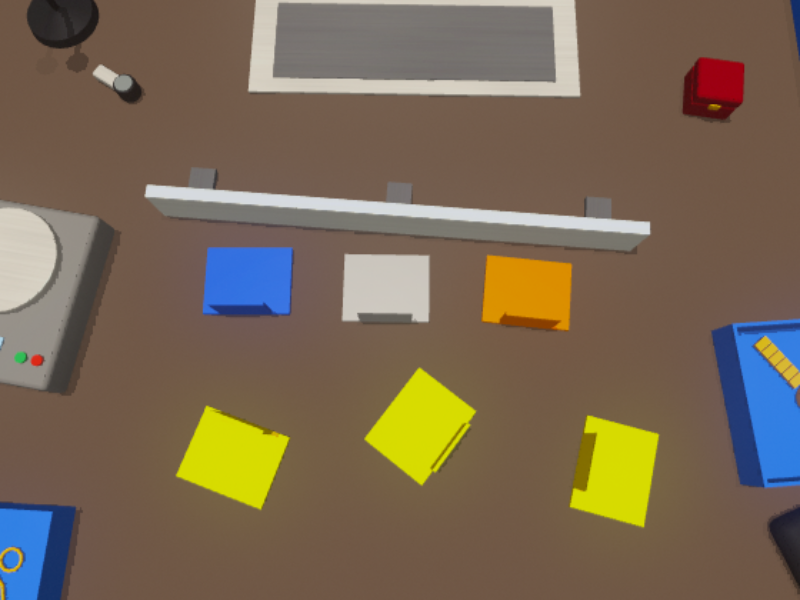

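View pics/scene0.png

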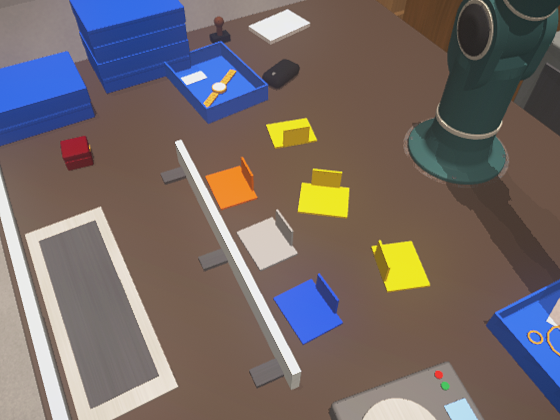

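Blue plate candidates in the top image (560x420 px): blue (171,195), grey (~270,201), orange (~369,205), plus yellow ones at (294,300), (163,321) and (429,330). Only (171,195) is blue and lies in front of the rail, so that is the one. Next I fit the poses and check a crop.

```bash
cat >> h.py <<'E'
from scipy.optimize import minimize
def box(x0,x1,y0,y1,z0,z1): return np.array([[x,y,z] for x in(x0,x1) for y in(y0,y1) for z in(z0,z1)],float)
PL=[box(-2,78,-50,50,-25,-20),box(-2,2,-30,30,-25,25)]
RL=[box(-7.5,7.5,-280,280,0,60)]
def render(n,boxes,R,p,S=4):
    m=np.zeros((420*S,560*S),np.uint8)
    for b in boxes:
        q=np.array([w2px(n,R@v+p) for v in b])
        h=cv2.convexHull((q*S+S/2-.5).astype(np.float32).round().astype(np.int32))
        cv2.fillConvexPoly(m,h,1)
    return cv2.resize(m.astype(np.float32),(560,420),interpolation=cv2.INTER_AREA)
def rz(a): c,s=np.cos(a),np.sin(a);return np.array([[c,-s,0],[s,c,0],[0,0,1]])
def fit(masks,boxes,p0,z):
    def f(v):
        R=rz(np.radians(v[2]));p=np.array([v[0],v[1],z])
        return sum(np.abs(render(n,boxes,R,p)-m).sum()/m.sum() for n,m in masks.items())
    r=minimize(f,p0,method="Nelder-Mead",options=dict(initial_simplex=[np.array(p0)+d for d in([0,0,0],[15,0,0],[0,15,0],[0,0,6])],xatol=.1,fatol=1e-4,maxfev=200))
    return r.x.round(1),round(r.fun,3)
def colmask(im,col,near,rad):
    hsv=cv2.cvtColor(im,cv2.COLOR_BGR2HSV).astype(int)
    lo,hi=col
    m=cv2.inRange(hsv.astype(np.uint8),lo,hi)
    n,l,st,c=cv2.connectedComponentsWithStats(m)
    k=[i for i in range(1,n) if st[i,4]>200]
    i=min(k,key=lambda i:np.hypot(*(c[i]-near)));return (l==i).astype(np.float32)
BLUE=((105,120,50),(125,255,255))
E
python3 - <<'E'
from h import *
im={n:cv2.imread(f"pics/{n}0.png") for n in("scene","top")}
M={"scene":colmask(im["scene"],BLUE,(309,309),0),"top":colmask(im["top"],BLUE,(171,195),0)}
print({k:m.sum() for k,m in M.items()})
for ns in (["top"],["scene"],["top","scene"]):
    x=px2w("top",(171,215),25)
    print("blue",fit({n:M[n] for n in ns},PL,[x[0],x[1],-3],25))
O=((8,150,60),(18,255,255))
MO={"scene":colmask(im["scene"],O,(232,187),0),"top":colmask(im["top"],O,(369,205),0)}
x=px2w("top",(372,222),25);print("orange",fit(MO,PL,[x[0],x[1],-3],25))
# rail
for n in ("top","scene"):
    robot.snapshot(n)
MR={n:robot.silhouettes("rail",n)[0]["region"].astype(np.float32) for n in("top",)}
x=px2w("top",(279,152),30);print("rail",fit(MR,RL,[x[0],x[1],-3],0))
for u in ((103,131),(453.5,156.5)): print("rail top corners",px2w("top",u,60).round(1))
g=px2w("top",(270,222),25);print("grey lip",g.round())
c=im["top"][130:250,120:330];cv2.imwrite("pics/crop.png",cv2.resize(c,None,fx=3.5,fy=3.5,interpolation=cv2.INTER_CUBIC))
E
```

```text
{'scene': np.float32(2774.0), 'top': np.float32(2837.0)}
blue (array([470.4, 191.5,   0.9]), np.float64(0.009))
blue (array([471.6, 191.8,   0.5]), np.float64(0.028))Traceback (most recent call last):
  File "<stdin>", line 7, in <module>
  File "h.py", line 27, in fit
    r=minimize(f,p0,method="Nelder-Mead",options=dict(initial_simplex=[np.array(p0)+d for d in([0,0,0],[15,0,0],[0,15,0],[0,0,6])],xatol=.1,fatol=1e-4,maxfev=200))
    res = _minimize_neldermead(fun, x0, args, callback, bounds=bounds,
                               **options)
    fxcc = func(xcc)
    fx = function(np.copy(x), *(wrapper_args + args))
  File "h.py", line 26, in f
    return sum(np.abs(render(n,boxes,R,p)-m).sum()/m.sum() for n,m in masks.items())
  File "h.py", line 26, in <genexpr>
    return sum(np.abs(render(n,boxes,R,p)-m).sum()/m.sum() for n,m in masks.items())
                      ~~~~~~^^^^^^^^^^^^^
  File "h.py", line 18, in render
    q=np.array([w2px(n,R@v+p) for v in b])
                ~~~~^^^^^^^^^
  File "h.py", line 9, in w2px
    c,R,t=cal(n);p=R@np.array(X)+t
          ~~~^^^
  File "h.py", line 4, in cal
    c=robot.get_calibration(n);return c,np.array(c["R"]),np.array(c["t"])
ValueError: time passes only in moves, steps and waits
```

Too many calibration calls; I'll cache the calibration. The blue pose is already good: (471, 191.6), yaw about 0.8°.

```bash
sed -i 's/^def cal(n):/import functools\n@functools.cache\ndef cal(n):/' h.py
python3 - <<'E'
from h import *
im={n:cv2.imread(f"pics/{n}0.png") for n in("scene","top")}
O=((8,150,60),(18,255,255))
MO={"top":colmask(im["top"],O,(369,205),0)}
x=px2w("top",(372,222),25);print("orange",fit(MO,PL,[x[0],x[1],-3],25))
robot.snapshot("top")
MR={"top":robot.silhouettes("rail","top")[0]["region"].astype(np.float32)}
x=px2w("top",(279,152),30);print("rail",fit(MR,RL,[x[0],x[1],-3],0))
for u in ((103,131),(453.5,156.5)): print("rail top corners",px2w("top",u,60).round(1))
print("grey lip",px2w("top",(270,222),25).round())
c=im["top"][130:250,120:330];cv2.imwrite("pics/crop.png",cv2.resize(c,None,fx=3.5,fy=3.5,interpolation=cv2.INTER_CUBIC))
s=robot.get_state();print(s["clock"],s["wrist_force"])
E
```

```text
orange (array([ 454.7, -128.3,    1.4]), np.float64(7.824))
rail (array([577.6,  19.4,  -3.6]), np.float64(0.127))
rail top corners [598.  296.6  60. ]
rail top corners [ 564.6 -258.9   60. ]
grey lip [462.  28.  25.]
0.4 [-0.68796418 -0.21056393 -0.54565868]
```

View pics/crop.png

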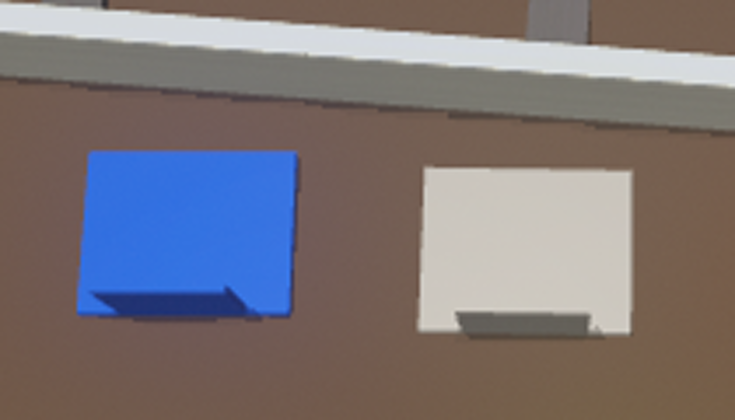

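The crop confirms it: the blue plate spans crop x 77–295, its lip is on the near side (bottom), and the rail is above it; the grey plate is 60 mm to its right. Plan: pinch the lip by its 60 mm ends with the tool tilted forward, then swing the plate about its foot edge. First I align the yaw and move over.

```bash
python3 -m creep '[{"turn":[0,0,-7.8],"slide":[0,0,0],"grip":0},{"turn":[0,0,-7.8],"slide":[0,0,0],"grip":0},{"turn":[0,0,0],"slide":[-33,-49,0],"grip":0},{"turn":[0,0,0],"slide":[-33,-49,0],"grip":0},{"turn":[0,0,0],"slide":[-33,-49,0],"grip":0}]' 40; python3 -m creep '[{"turn":[0,0,0],"slide":[-33,-49,0],"grip":0},{"turn":[0,0,0],"slide":[-33,-49,0],"grip":0},{"turn":[0,0,0],"slide":[-33,-49,0],"grip":0},{"turn":[0,0,0],"slide":[-33,-49,0],"grip":0},{"turn":[0,0,0],"slide":[-33,-49,0],"grip":0}]'
```

```text
clock: 1.02
tcp_pos: [267.8, 481.4, 245.4]
tcp_rot: [[-1.0, -0.015, 0.0], [-0.015, 1.0, 0.0], [-0.0, 0.0, -1.0]]
wrist_force: [1.1, -0.3, 0.5]
grip_width: 85.3
gripper_force: 0.0
clock: 1.65
tcp_pos: [436.4, 238.8, 245.8]
tcp_rot: [[-1.0, -0.014, 0.001], [-0.014, 1.0, 0.001], [-0.001, 0.001, -1.0]]
wrist_force: [0.9, 0.9, -0.1]
grip_width: 85.2
gripper_force: 0.0
```

```bash
python3 -m creep '[{"turn":[0,-9,0],"slide":[0,-16,0],"grip":0},{"turn":[0,-9,0],"slide":[0,-16,0],"grip":0},{"turn":[0,-9,0],"slide":[0,-15,0],"grip":0},{"turn":[0,-9,0],"slide":[0,0,0],"grip":0},{"turn":[0,-9,0],"slide":[0,0,0],"grip":0}]'; python3 -c "
from h import *
print(np.round(robot.get_state()['qpos'],1))"
```

```text
clock: 2.28
tcp_pos: [437.5, 186.7, 244.1]
tcp_rot: [[-0.797, 0.004, 0.604], [-0.01, 1.0, -0.021], [-0.604, -0.023, -0.797]]
wrist_force: [0.2, -0.9, -0.1]
grip_width: 85.2
gripper_force: 0.0
[-47.5  -0.7   4.7 137.5  61.3  29.1  -4.1]
```

```bash
python3 -m creep '[{"turn":[0,0,0],"slide":[25,2,47],"grip":0},{"turn":[0,0,0],"slide":[25,2,47],"grip":0},{"turn":[0,0,0],"slide":[0,0,0],"grip":0}]'; python3 -c "
from h import *
print(np.round(robot.get_state()['qpos'],1))"
```

```text
clock: 2.65
tcp_pos: [453.0, 184.6, 160.5]
tcp_rot: [[-0.797, 0.009, 0.604], [-0.016, 0.999, -0.036], [-0.604, -0.038, -0.796]]
wrist_force: [-0.7, -0.2, 0.9]
grip_width: 85.3
gripper_force: 0.0
[-39.4  12.3  -2.2 139.5  90.3  25.7 -34.9]
```

```bash
python3 -m creep '[{"turn":[-2.1,0,0],"slide":[0,0,0],"grip":0},{"turn":[0,0,0],"slide":[20,4,38],"grip":0},{"turn":[0,0,0],"slide":[20,4,38],"grip":0},{"turn":[0,0,0],"slide":[0,0,0],"grip":0}]'; python3 -c "
from h import *
print(np.round(robot.get_state()['qpos'],1))"
```

```text
clock: 3.15
tcp_pos: [467.5, 192.4, 76.2]
tcp_rot: [[-0.797, -0.012, 0.604], [-0.016, 1.0, -0.001], [-0.604, -0.01, -0.797]]
wrist_force: [0.5, 0.1, 0.4]
grip_width: 85.1
gripper_force: 0.0
[-23.2  27.6 -18.1 138.9 118.2  34.2 -60.4]
```

```bash
python3 -m creep '[{"turn":[0,0,0],"slide":[11,-1,22],"grip":0},{"turn":[0,0,0],"slide":[11,0,22],"grip":0},{"turn":[0,0,0],"slide":[0,0,0],"grip":0.2},{"turn":[0,0,0],"slide":[0,0,0],"grip":0.5},{"turn":[0,0,0],"slide":[0,0,0],"grip":0.5}]' 40
python3 - <<'E'
from h import *
im=np.hstack([robot.snapshot("scene")[200:400,200:460]]);cv2.imwrite("pics/g1.png",cv2.resize(im,None,fx=3,fy=3))
s=robot.get_state();print(np.round(s["qpos"],1),s["grip_width"],s["gripper_force"])
E
```

```text
clock: 3.78
tcp_pos: [478.4, 192.6, 33.0]
tcp_rot: [[-0.791, -0.013, 0.612], [-0.014, 1.0, 0.004], [-0.612, -0.005, -0.791]]
wrist_force: [-3.7, -1.3, 9.5]
grip_width: 58.8
gripper_force: 43.1
[-21.4  35.6 -19.  137.8 127.2  39.7 -67.9] 59.15590917896962 43.11590552330017
```

View pics/g1.png

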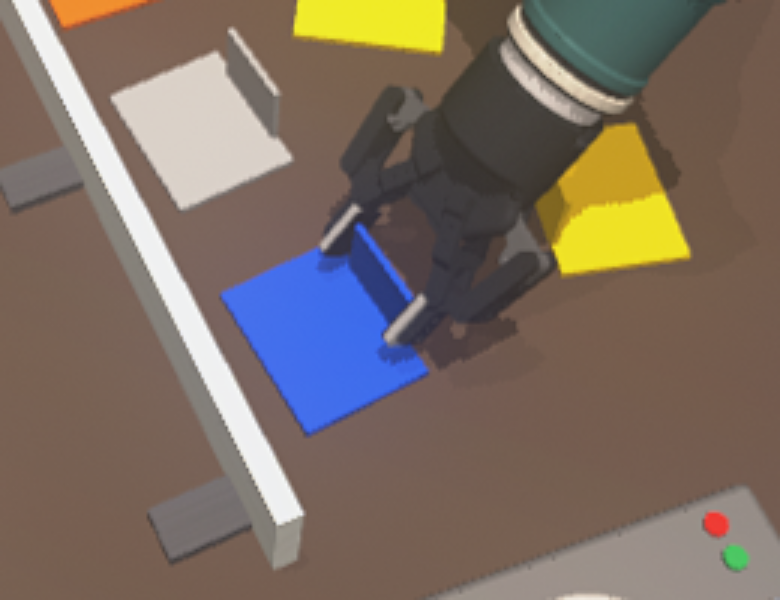

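Both pads hold the lip ends (crop ~(340,230) and (405,320)), with the width at 59 mm. Now I lift and start the tilt.

```bash
python3 -m creep '[{"turn":[0,0,0],"slide":[-18,0,-24],"grip":0.5},{"turn":[0,0,0],"slide":[-25,0,-32],"grip":0.5},{"turn":[0,0,0],"slide":[-6,0,-8],"grip":0.5},{"turn":[0,9,0],"slide":[0,0,0],"grip":0.5},{"turn":[0,9,0],"slide":[0,0,0],"grip":0.5}]'; python3 -m creep '[{"turn":[0,9,0],"slide":[0,0,0],"grip":0.5},{"turn":[0,9,0],"slide":[0,0,0],"grip":0.5},{"turn":[0,9,0],"slide":[0,0,0],"grip":0.5}]';python3 - <<'E'
from h import *
im=np.hstack([robot.snapshot("scene")[180:380,200:460]]);cv2.imwrite("pics/g2.png",cv2.resize(im,None,fx=3,fy=3))
s=robot.get_state();print(np.round(s["qpos"],1),s["grip_width"],s["gripper_force"])
E
```

```text
clock: 4.45
tcp_pos: [475.4, 180.6, 108.6]
tcp_rot: [[-0.88, 0.004, 0.474], [-0.019, 0.999, -0.044], [-0.474, -0.047, -0.879]]
wrist_force: [-0.5, -1.3, -1.6]
grip_width: 58.7
gripper_force: 43.6
clock: 4.82
tcp_pos: [478.9, 171.5, 106.7]
tcp_rot: [[-0.977, 0.021, 0.212], [0.003, 0.996, -0.084], [-0.213, -0.082, -0.974]]
wrist_force: [0.7, 0.5, -2.1]
grip_width: 58.9
gripper_force: 43.6
[-10.2  24.1 -22.3 122.4  37.5  32.4  27.5] 58.81972229361186 43.72720420360565
```

View pics/g2.png

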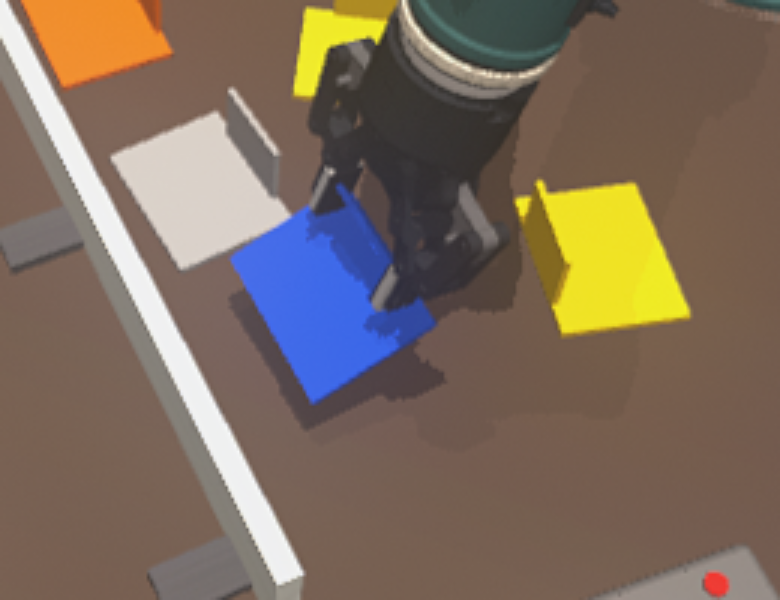

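```bash
python3 -m creep '[{"turn":[-4.7,0,0],"slide":[0,20,0],"grip":0.5},{"turn":[0,0,0],"slide":[0,0,0],"grip":0.5},{"turn":[0,7,0],"slide":[0,0,0],"grip":0.5},{"turn":[0,7,0],"slide":[0,0,0],"grip":0.5},{"turn":[0,0,0],"slide":[0,0,0],"grip":0.5}]';python3 - <<'E'
from h import *
s=robot.get_state();print(np.round(s["qpos"],1),s["grip_width"],s["gripper_force"])
E
```

```text
clock: 5.5
tcp_pos: [481.8, 189.8, 103.3]
tcp_rot: [[-1.0, 0.009, -0.025], [0.009, 1.0, -0.004], [0.025, -0.004, -1.0]]
wrist_force: [-0.5, -0.0, -1.6]
grip_width: 59.0
gripper_force: 43.8
[  0.8  30.8 -32.2 113.6  22.7  43.4  44.6] 58.99057424108987 43.78779351711273
```

```bash
python3 -m creep '[{"turn":[0,8,0],"slide":[0,0,0],"grip":0.5},{"turn":[0,8,0],"slide":[0,0,0],"grip":0.5},{"turn":[0,8,0],"slide":[0,0,0],"grip":0.5},{"turn":[0,8,0],"slide":[0,0,0],"grip":0.5},{"turn":[0,0,0],"slide":[0,0,0],"grip":0.5}]';python3 - <<'E'
from h import *
s=robot.get_state();print(np.round(s["qpos"],1),s["grip_width"],s["gripper_force"])
E
```

```text
clock: 6.12
tcp_pos: [480.0, 189.7, 100.9]
tcp_rot: [[-0.833, 0.006, -0.553], [0.01, 1.0, -0.003], [0.552, -0.008, -0.834]]
wrist_force: [-0.1, -0.0, -1.8]
grip_width: 58.8
gripper_force: 43.8
[  3.8  47.7 -34.3  92.9  10.1  76.7  56.6] 58.775841355667374 43.834882378578186
```

```bash
python3 -m creep '[{"turn":[0,6.5,0],"slide":[0,0,0],"grip":0.5},{"turn":[0,6.5,0],"slide":[0,0,0],"grip":0.5},{"turn":[0,6,0],"slide":[0,0,0],"grip":0.5},{"turn":[-2.5,0,2],"slide":[0,0,0],"grip":0.5},{"turn":[0,0,0],"slide":[0,0,0],"grip":0.5}]';python3 - <<'E'
from h import *
for n in("scene","top"):
    im=robot.snapshot(n);cv2.imwrite(f"pics/{n}3.png",im)
a=cv2.imread("pics/scene3.png")[140:380,180:460];b=cv2.imread("pics/top3.png")[90:330,60:340]
cv2.imwrite("pics/g3.png",cv2.resize(np.hstack([a,b]),(800,343)))
s=robot.get_state();print(np.round(s["qpos"],1),s["grip_width"],s["gripper_force"])
E
```

```text
clock: 6.75
tcp_pos: [479.9, 189.7, 103.7]
tcp_rot: [[-0.609, 0.063, -0.791], [0.044, 0.998, 0.045], [0.792, -0.007, -0.611]]
wrist_force: [0.2, -0.4, -1.2]
grip_width: 58.9
gripper_force: 43.9
[  3.8  57.5 -33.3  82.4   3.2  93.5  57. ] 59.001353262677796 43.884506821632385
```

View pics/g3.png

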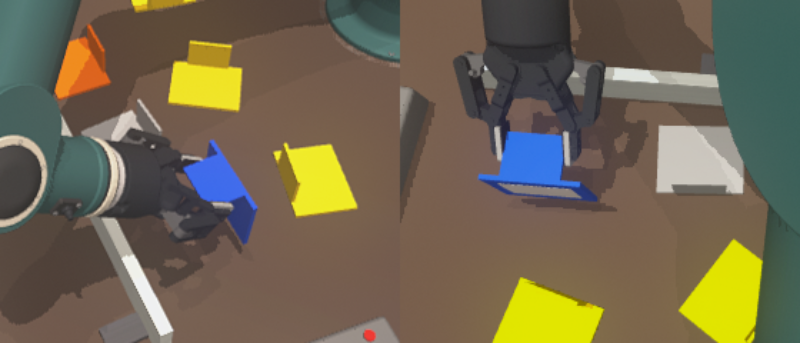

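The plate hangs upright with its lip towards the rail. Now I advance it.

```bash
python3 -m creep '[{"turn":[0,0,0],"slide":[-12,1,-16],"grip":0.5},{"turn":[0,0,0],"slide":[-24,2.5,-32],"grip":0.5},{"turn":[0,0,0],"slide":[-24,2.5,-32],"grip":0.5},{"turn":[0,0,0],"slide":[-9,1,-12],"grip":0.5},{"turn":[0,0,0],"slide":[0,0,0],"grip":0.5}]';python3 - <<'E'
from h import *
s=robot.get_state();print(np.round(s["qpos"],1),s["grip_width"],s["gripper_force"])
im={n:robot.snapshot(n) for n in("top","scene")}
m={n:cv2.inRange(cv2.cvtColor(i,cv2.COLOR_BGR2HSV),*[np.array(b) for b in BLUE])/255. for n,i in im.items()}
p=np.array(s["tcp_pos"])
# upright pose: x down, z over rail; fit x,y,z,tilt,yaw on top+scene
from scipy.spatial.transform import Rotation as Ro
def R(t,y): return rz(np.radians(y))@Ro.from_euler('y',90+t,degrees=True).as_matrix()
for n in m:  # blue mask near plate only
    u=w2px(n,p); yy,xx=np.mgrid[:420,:560]; m[n]=m[n]*(np.hypot(xx-u[0],yy-u[1])<90)
def f(v): # penalise blue px not covered; model px covered by non-blue may be occlusion -> lower weight
    e=0
    for n in m:
        r=render(n,PL,R(v[3],v[4]),v[:3]); e+=((m[n]-r).clip(0).sum()+.4*(r-m[n]).clip(0).sum())/m[n].sum()
    return e
x0=np.array([p[0]-8,p[1],p[2]+7,0,-3.6])
r=minimize(f,x0,method="Nelder-Mead",options=dict(initial_simplex=[x0]+[x0+d for d in np.diag([8,8,8,5,5.])],maxfev=250))
print("tcp",p.round(1),"start",f(x0),"fit",r.x.round(1),r.fun)
a=im["scene"][120:360,150:430];b=im["top"][60:300,60:340]
cv2.imwrite("pics/g4.png",cv2.resize(np.hstack([a,b]),(800,343)))
E
```

```text
clock: 7.48
tcp_pos: [594.7, 189.7, 103.8]
tcp_rot: [[-0.611, 0.062, -0.789], [0.046, 0.998, 0.044], [0.79, -0.009, -0.613]]
wrist_force: [-0.1, 0.4, -1.3]
grip_width: 58.7
gripper_force: 43.9
[ -5.8  63.2 -17.4  61.6  -3.6 105.5  65.7] 58.74555528946233 43.88383626937866
tcp [594.7 189.7 103.8] start 1.2857389622847943 fit [586.6 191.8 109.9  -1.3  -4.8] 1.1919642595479805
```

View pics/g4.png

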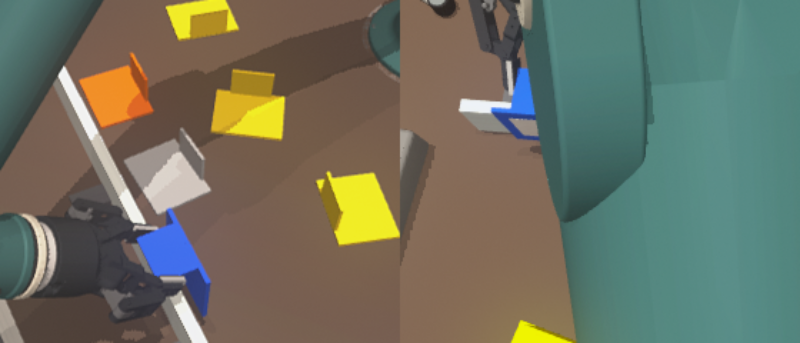

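```bash
python3 -m creep '[{"turn":[0,0,0],"slide":[-10,0,8],"grip":0.5},{"turn":[0,0,0],"slide":[-10,0,8],"grip":0.5},{"turn":[0,0,0],"slide":[0,0,0],"grip":0.5}]';python3 - <<'E'
from h import *
s=robot.get_state();print(np.round(s["qpos"],1))
E
```

```text
clock: 7.95
tcp_pos: [592.2, 189.7, 75.9]
tcp_rot: [[-0.605, 0.063, -0.794], [0.042, 0.998, 0.047], [0.795, -0.004, -0.606]]
wrist_force: [-0.4, -0.0, -0.8]
grip_width: 59.0
gripper_force: 43.9
[ -5.7  65.2 -17.5  61.7  -3.2 103.9  66.3]
```

```bash
for i in 1; do python3 -m creep '[{"turn":[0,0,0],"slide":[-4,0.4,-5],"grip":0.5},{"turn":[0,0,0],"slide":[-4,0.4,-5],"grip":0.5},{"turn":[0,0,0],"slide":[0,0,0],"grip":0.5}]';done;python3 -c "
from h import *
print(np.round(robot.get_state()['qpos'],1))"
```

```text
clock: 8.32
tcp_pos: [606.9, 190.3, 77.7]
tcp_rot: [[-0.609, 0.063, -0.791], [0.042, 0.998, 0.047], [0.792, -0.004, -0.61]]
wrist_force: [-0.3, -0.5, -0.4]
grip_width: 58.8
gripper_force: 43.9
[ -6.5  66.2 -16.2  58.7  -3.8 105.6  66.8]
```

```bash
python3 -m creep '[{"turn":[0,0,0],"slide":[-4,0,3],"grip":0.5},{"turn":[0,0,0],"slide":[-2,0,1],"grip":0.5},{"turn":[0,0,0],"slide":[0,0,0],"grip":0.5}]';python3 -m creep '[{"turn":[0,0,0],"slide":[-2,0,-3],"grip":0.5},{"turn":[0,0,0],"slide":[0,0,0],"grip":0.5}]'; python3 -c "
from h import *
print(np.round(robot.get_state()['qpos'],1))
for n in('scene','top'):
    im=robot.snapshot(n);cv2.imwrite(f'pics/{n}5.png',im)
cv2.imwrite('pics/g5.png',cv2.resize(cv2.imread('pics/scene5.png')[200:360,150:360],(788,600)))"
```

```text
clock: 8.7
tcp_pos: [606.7, 190.1, 70.5]
tcp_rot: [[-0.607, 0.063, -0.792], [0.041, 0.998, 0.047], [0.793, -0.004, -0.609]]
wrist_force: [0.0, -0.4, 1.1]
grip_width: 59.1
gripper_force: 43.9
clock: 8.95
tcp_pos: [608.7, 190.1, 70.0]
tcp_rot: [[-0.606, 0.062, -0.793], [0.041, 0.998, 0.047], [0.794, -0.004, -0.608]]
wrist_force: [-5.2, -0.7, -0.2]
grip_width: 58.8
gripper_force: 45.7
[ -6.8  66.9 -15.7  58.   -4.  105.6  67.3]
```

View pics/g5.png

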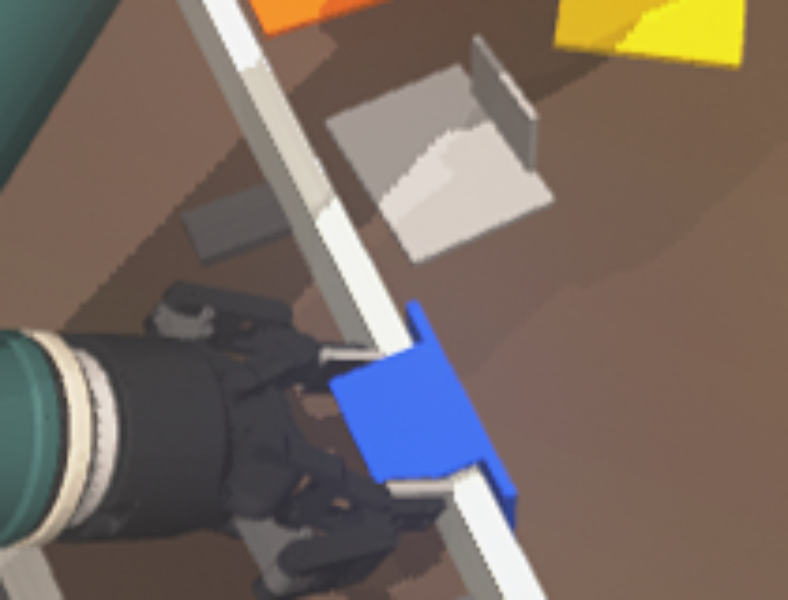

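The plate sits flush on the rail with its lip over it (crop ~(420,410)). I press down a touch and then release.

```bash
python3 -m creep '[{"turn":[0,0,0],"slide":[-1.5,0,1],"grip":0.5},{"turn":[0,0,0],"slide":[0,0,0],"grip":0.5}]'; python3 -m creep '[{"turn":[0,0,0],"slide":[0,0,0],"grip":0.3},{"turn":[0,0,0],"slide":[0,0,0],"grip":0},{"turn":[0,0,0],"slide":[0,0,0],"grip":0},{"turn":[0,0,0],"slide":[0,0,0],"grip":0}]'
```

```text
clock: 9.3
tcp_pos: [608.9, 190.2, 69.4]
tcp_rot: [[-0.606, 0.062, -0.793], [0.04, 0.998, 0.047], [0.794, -0.003, -0.607]]
wrist_force: [-6.5, -0.3, 4.0]
grip_width: 58.6
gripper_force: 45.6
clock: 9.8
tcp_pos: [610.2, 189.7, 68.5]
tcp_rot: [[-0.609, 0.063, -0.79], [0.042, 0.998, 0.048], [0.792, -0.004, -0.611]]
wrist_force: [-1.1, 1.0, -0.3]
grip_width: 85.6
gripper_force: 0.0
```

```bash
python3 -m creep '[{"turn":[0,-2,0],"slide":[8,0,-6],"grip":0},{"turn":[0,-3,0],"slide":[12,0,-10],"grip":0},{"turn":[0,-5,0],"slide":[15,0,-15],"grip":0},{"turn":[0,-5,0],"slide":[20,0,-25],"grip":0},{"turn":[0,-5,0],"slide":[20,0,-40],"grip":0}]'; python3 -m creep '[{"turn":[0,-5,0],"slide":[15,0,-50],"grip":0},{"turn":[0,0,0],"slide":[0,0,0],"grip":0}]'
python3 - <<'E'
from h import *
from scipy.spatial.transform import Rotation as Ro
im={n:robot.snapshot(n) for n in("scene","top")}
i=im["scene"];b=cv2.inRange(cv2.cvtColor(i,cv2.COLOR_BGR2HSV),*[np.array(q) for q in BLUE])/255.
u=w2px("scene",(600,190,78));yy,xx=np.mgrid[:420,:560];b=b*(np.hypot(xx-u[0],yy-u[1])<80)
def f(v):
    r=render("scene",PL,rz(np.radians(v[4]))@Ro.from_euler('y',90+v[3],degrees=True).as_matrix(),v[:3]);return ((b-r).clip(0).sum()+.6*(r-b).clip(0).sum())/b.sum()
def g(w): return f([w[0],w[1],78,w[2],w[3]])
x0=np.array([600,190,0,-3.5])
r=minimize(g,x0,method="Nelder-Mead",options=dict(initial_simplex=[x0]+[x0+d for d in np.diag([8,8,5,5.])],maxfev=200))
print(r.x.round(1),r.fun)
cv2.imwrite("pics/g6.png",cv2.resize(np.hstack([i[120:360,150:430],im["top"][60:300,60:340]]),(800,343)))
E
```

```text
clock: 10.42
tcp_pos: [620.7, 189.6, 192.8]
tcp_rot: [[-0.844, 0.063, -0.533], [0.055, 0.998, 0.03], [0.533, -0.004, -0.846]]
wrist_force: [-0.2, -0.3, 0.1]
grip_width: 85.4
gripper_force: 0.0
clock: 10.68
tcp_pos: [637.5, 190.3, 249.6]
tcp_rot: [[-0.892, 0.063, -0.447], [0.056, 0.998, 0.029], [0.448, 0.001, -0.894]]
wrist_force: [0.7, 0.7, -0.6]
grip_width: 85.4
gripper_force: 0.0
[603.1 190.6  11.2  -3.9] 0.06979498407643311
```

View pics/g6.png

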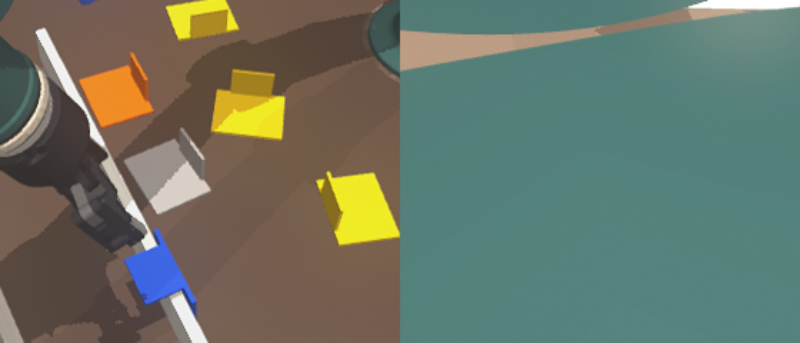

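The plate is standing, but the arm partly hides it. I move the arm aside and check the lean from both cameras.

```bash
python3 -m creep '[{"turn":[0,-6,0],"slide":[0,40,-10],"grip":0},{"turn":[0,-6,0],"slide":[0,55,-10],"grip":0},{"turn":[0,-6,0],"slide":[15,50,0],"grip":0},{"turn":[0,-6,0],"slide":[30,50,0],"grip":0},{"turn":[0,0,0],"slide":[40,40,0],"grip":0}]';python3 -m creep '[{"turn":[0,0,0],"slide":[40,40,0],"grip":0},{"turn":[0,0,0],"slide":[40,40,0],"grip":0},{"turn":[0,0,0],"slide":[40,40,0],"grip":0},{"turn":[0,0,0],"slide":[0,0,0],"grip":0}]'
cat > chk.py <<'E'
from h import *
from scipy.spatial.transform import Rotation as Ro
im={n:robot.snapshot(n) for n in("scene","top")}
yy,xx=np.mgrid[:420,:560];B={}
for n,i in im.items():
    b=cv2.inRange(cv2.cvtColor(i,cv2.COLOR_BGR2HSV),(105,120,30),(125,255,255))/255.
    u=w2px(n,(600,190,78));B[n]=b*(np.hypot(xx-u[0],yy-u[1])<80)
def RR(v): return rz(np.radians(v[3]))@Ro.from_euler('y',90+v[2],degrees=True).as_matrix()
def rail(n): return render(n,RL,rz(np.radians(-3.5)),np.array([579,19,0]))
for ns in(["scene"],["top"],["scene","top"]):
    def g(v):
        R=RR(v);p=np.array([v[0],v[1],0.]);p[2]=-min((R@c)[2] for q in PL for c in q)
        return sum(((B[n]-(r:=render(n,PL,R,p))).clip(0).sum()+.6*(r-B[n]).clip(0).sum())/max(B[n].sum(),1) for n in ns)
    for t0 in(0,8):
        x0=np.array([600,190,t0,-3.5])
        r=minimize(g,x0,method="Nelder-Mead",options=dict(initial_simplex=[x0]+[x0+d for d in np.diag([8,8,5,5.])],maxfev=200))
        print(ns,r.x.round(1),round(r.fun,3))
cv2.imwrite("pics/g7.png",np.hstack([cv2.resize(im["scene"][240:360,200:330],None,fx=3,fy=3),cv2.resize(im["top"][90:210,110:240],None,fx=3,fy=3)]))
E
python3 chk.py
```

```text
clock: 11.4
tcp_pos: [571.4, 430.8, 269.2]
tcp_rot: [[-0.996, 0.06, -0.061], [0.06, 0.998, -0.0], [0.061, -0.004, -0.998]]
wrist_force: [0.6, 0.7, -0.1]
grip_width: 85.6
gripper_force: 0.0
clock: 11.9
tcp_pos: [455.6, 560.3, 275.2]
tcp_rot: [[-0.996, 0.053, -0.065], [0.053, 0.999, 0.0], [0.065, -0.003, -0.998]]
wrist_force: [-0.1, -0.3, 0.1]
grip_width: 85.2
gripper_force: 0.0
['scene'] [601.7 187.9  11.1  -4. ] 0.063
['scene'] [601.8 188.1  11.2  -4. ] 0.063
['top'] [600.8 190.1   1.4  -3.7] 0.218
['top'] [600.9 190.1   1.5  -3.8] 0.218
['scene', 'top'] [602.6 190.4   3.3  -3.9] 0.358
['scene', 'top'] [602.4 190.4   3.4  -4. ] 0.358
```

View pics/g7.png

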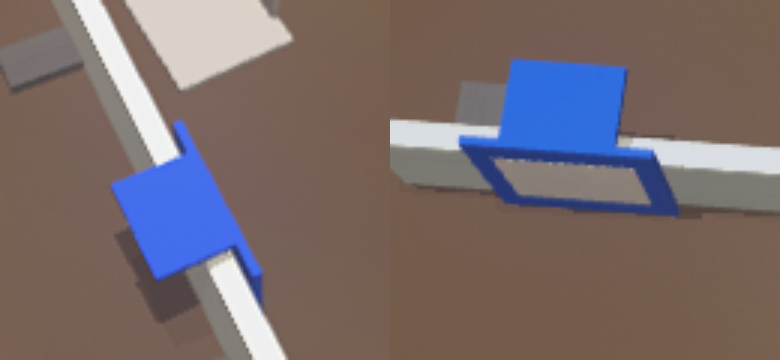

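Both views show the plate upright and flush along the rail. The top fit gives 1.4° of lean and a yaw of -3.7° against the rail's -3.5°. The 11° lean in the scene fit comes from the rail hiding the foot. The grey plate looks undisturbed.

```bash
python3 -c "
from workcell import robot
print(robot.hand_in())"
```

```text
the job is handed in; nothing more can be done
None
```

The blue plate stands upright and square against the rail with its lip over the top, the grey and orange plates were left where they lay, and the job was handed in at about 12 s; no verdict was returned.

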